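# Move the vial carrier to the drying hook by way of the transfer hook

### The job

Move the hanging vial carrier from the hook with the blue back plate to the hook with the yellow side guards, keeping it level and never setting it down on the table. The back plate and the side guards leave room for fingers on different sides of the black grip, so on the way hang the carrier on the plain steel hook, let go until it hangs still, and take it again the other way across the grip. Leave it hanging still by its bar on both prongs between the yellow guards, and do not disturb the other things on the table.

Things in the scene. Friction and masses are not known exactly. Their poses are not given: they have to be found in the camera images.
- carrier: Vial carrier, 0.15 to 0.3 kg: aluminium tray 60 x 84 x 16 mm (x, y, z) with four capped vials fixed in it (tops at 52 mm), two straps (y = -10, +10 mm) up to a black grip block, and a round hanging bar, 8 mm thick, 70 mm long along y, 125 mm above the underside. Hung, the bar lies across both prongs of a hook. Origin: centre of the tray's underside; z up. Symmetrical front to back and end to end.
- carrier_bar (a point): Middle of the carrier's hanging bar, on its axis, 125 mm above the tray's underside; axes as the carrier's, the bar runs along y.
- carrier_grip (a point): Centre of the carrier's black grip block, 32 mm above the bar's axis. The block is 30 mm along x, 52 mm along y, 36 mm high: it can be gripped 52 mm wide at its ends (along y) or 30 mm wide front and back (along x). Axes as the carrier's.
- supply_hook: Fixed steel hook stand with a blue back plate; the carrier hangs here at the start, its bar along the stand's y. The plate stands 26 mm behind the bar's axis and up to 52 mm above it, so no finger fits behind the grip block: grip its ends (along y). Otherwise like transfer_hook. Origin on the table below the bar; x from the prong tips back to the post, z up.
- supply_hook_seat (a point): Resting place of the middle of the bar's axis on the blue-plate hook, midway between its prongs, 175 mm above the table; axes as the stand's.
- transfer_hook: Plain fixed steel hook stand, open round the grip block: foot 135 x 90 x 12 mm, two 8 mm prongs (y = -22, +22 mm) pointing to the stand's -x, towards the robot. Each has a dip for the bar and an upturned tip 18 mm before it. Post and crosspiece, 92 mm wide, 58 to 74 mm behind the bar. Origin on the table below the bar; x from the tips back to the post, y along the resting bar, z up.
- transfer_hook_seat (a point): Resting place of the middle of the bar's axis on the plain hook, midway between its prongs, 175 mm above the table; axes as the stand's. On every hook the tips' tops are 9 mm, the post's top 12 mm above the resting bar's axis; to come on or off, raise the carrier 20 to 45 mm above its hanging height and move it level along the stand's x by 65 mm or more.
- drying_hook: Fixed steel hook stand with two yellow side guards, where the carrier must end. The guards are plates 56 mm long in x with inner faces at y = -40 and +40 mm, up to 48 mm above the bar's axis, so no fingers fit at the ends of the grip block: grip it front and back (along x). Otherwise like transfer_hook. Origin on the table below the bar; x from the prong tips back to the post, z up.
- drying_hook_seat (a point): Resting place of the middle of the bar's axis on the yellow-guard hook, midway between its prongs, 175 mm above the table; axes as the stand's.
- amber_vial: Bystander: loose amber vial with a black cap, 18 mm wide, 49 mm tall, standing between two stands; origin at the centre of its underside.
- rubber_stopper: Bystander: loose black rubber stopper, 32 mm wide, 24 mm tall, standing between two stands; origin at the centre of its underside.
- timer: Bystander: loose white bench timer 60 x 66 x 18 mm, left of the hooks; origin at the centre of its underside.
- marker_0: Bystander: loose marker with a black cap, lying, 129 mm long, 13 mm high; origin at its underside's centre.
- marker_1: Bystander: loose marker with a blue cap, lying, 129 mm long, 13 mm high; origin at its underside's centre.

How it is judged (in metres and radians):
On the way:
1. the carrier hangs on the plain steel transfer hook, bar in both prongs, level, still and let go (horizontal distance between carrier_bar and transfer_hook_seat below 0.012 m and z of carrier_bar in the frame of transfer_hook_seat between -0.006 and 0.006 m and angle between the y axis of carrier and the y axis of transfer_hook, either way round below 0.2 rad and angle between carrier's own z axis and vertical below 0.14 rad and contact force between the fingers and carrier below 0.1 N and linear speed of carrier below 0.04 m/s and angular speed of carrier below 0.4 rad/s), for 0.2 s.
At the end, for the whole second after the job is handed in: The carrier hangs by its bar in both prongs of the hook with the yellow guards (bar's middle within 12 mm sideways and 6 mm in height of the resting place, bar along the hook's y within 0.2 rad), level within 0.14 rad, still (under 0.04 m/s and 0.4 rad/s) and released (horizontal distance between carrier_bar and drying_hook_seat below 0.012 m and z of carrier_bar in the frame of drying_hook_seat between -0.006 and 0.006 m and angle between the y axis of carrier and the y axis of drying_hook, either way round below 0.2 rad and angle between carrier's own z axis and vertical below 0.14 rad and contact force between the fingers and carrier below 0.1 N and linear speed of carrier below 0.04 m/s and angular speed of carrier below 0.4 rad/s); the robot touches nothing.
It fails at once if the carrier is tilted more than 0.4 rad from level (angle between carrier's own z axis and vertical above 0.4 rad).
It fails at once if the carrier is set down: its underside comes lower than 25 mm above the table (it hangs at 50 mm) (height (world z) of carrier below 0.025 m).
It fails at once if a bystander (amber vial, rubber stopper, timer or a marker) is moved more than 30 mm (distance of any of amber_vial, rubber_stopper, timer, marker_0, marker_1 from where it was at the start of the episode above 0.03 m).
It also fails if it takes over 69 s, if anything falls off the work surface, if the arm or the gripper's body presses on something with over 40 N, if the wrist force passes 120 N, or if a joint passes its speed limit or range.

### The arm

A 6-joint arm with a two-finger parallel gripper is mounted at the origin on a cart in front of the work surface, level with it; the furniture and walls round the work are solid. World frame = base frame: x ahead of the robot, y to its left, z up, the work surface at z = 0. Lengths are in m, angles in degrees, forces in N, time in s.
With the tool pointing down it reaches from about 0.375 to 0.9 m from the base axis. Payload 3.1 kg.
Tool frame: the origin (TCP) lies at the very end of the fingers, on their centre line; the grasp point (between the pads) lies behind it (bot.grip_depth is the z of the grasp point in the tool frame, in m); z points along the fingers, y is the direction in which the jaws open and shut (so a half turn about z gives the same grasp; the last joint's range is limited). The gripper opens to 87 mm and grips with 3 to 60 N. Pads are 19 mm wide; open, the fingers measure 117 mm over their backs; the gripper's body (75 mm by 190 mm) begins 51 mm behind the grasp point.
Start: joints at [61.45, 30.224, 82.088, -0, 67.689, -10.227], TCP at [0.196, 0.593, 0.223] pointing down, gripper open.
Joint ranges: [-176.69, 176.69], [-43.24, 126.21], [12.49, 139.97], [-82, 262], [0, 151.66], [-163.58, 163.58]. Speed limits (degrees/s): [159.86, 159.86, 180, 180, 180, 180].

### API

Orientations are given as a 3x3 rotation matrix whose columns are the frame's x, y, z axes.
In Python, from rig import bot, vision gives the robot as it stands. The module is installed in compiled form; this text tells all that it offers.
- The arm moves only by the shell command python3 -m jog 'ROWS'. ROWS is JSON, a list of rows, each a list of 3 entries, a list of its own where there are three numbers: the shift along the tool's x, y, z in mm, then the turn, a rotation vector about the tool's x, y, z in degrees, then the closure, from 0 (fully open) to 1 (shut). In form: [[[dx, dy, dz], [wx, wy, wz], fingers], ...]. A call has 1 to 12 rows; each row is the pose to reach, as a shift and turn from the pose commanded when the call began, along the tool's axes at that moment; what a row does not reach only later rows make up. A row lasts 1/12 s, in which the tool goes at most 41.7 mm and 7.16 degrees, less where a joint would pass 70% of its speed; a pose out of reach is approached as far as the arm can. A call with a gripper value outside its range is refused whole. The fingers move at their own pace and stop on an object; the grip force is fixed at half the most. Time passes only in rows, so rows that repeat a pose let the fingers close. It gives the time, the measured TCP pose, the force and the opening at its end, in the units of the state.
- bot.read_state(): the state, without advancing time (a new reading comes with each control period).
- vision.capture(name): name is "side" or "top" or "wrist"; returns the picture (420x560x3 uint8, red, green, blue); there is no depth.
- vision.camera_info(name): a dict with "intrinsics" (3x3 intrinsics, pixels), "camera_from_world" (4x4, takes a point from world to camera coordinates); the wrist camera has in their place "mount" (4x4, takes a point from camera to tool coordinates, whose origin is the TCP and whose axes are the flange's). Camera axes: x right, y up, looking along -z (the intrinsics and any distortion apply to the point x, -y, -z); pixel columns grow to the right and rows downward; lengths in m; the calibration is good to about 2 mm. A picture is of the moment at which its call begins: read the wrist's pose just before it. camera_info takes no time and is no camera call.
- bot.hand_in(): hands the job in, once; it reports no verdict.
The state is a dict: "time_s": time; "joint_positions": joint angles; "qvel": joint speeds; "tau": joint torques, N m; "position": TCP position; "tcp_rot": TCP orientation; "force": force on the tool from outside, world axes, zero at the start; "moment": the same for the moment, N m; "opening": opening from 0.0 (shut) to 1.0 (fully open).
Only numpy, scipy, OpenCV 4.12 (cv2) and the standard library are available. Lean on these libraries where they do the work, as an engineer would, in place of code of your own. Each camera call takes 0.05 s, during which the arm holds its last target. There are 200 camera calls.

## Working session

There is one attempt and no reset: what is moved stays moved. The work goes in short steps, Python scripts to look and compute and a shell command to move; the robot and the scene stay as the last step left them, time stands still between calls to the robot, and variables do not carry over. Pictures are saved under pics/ and viewed, about 8 in all and at most 12, crops included, and the job is handed in when it is done.

```bash
mkdir -p pics; python3 - <<'E'
from rig import bot, vision
import cv2, numpy as np
np.set_printoptions(precision=4,suppress=True)
s=bot.read_state(); print(s['time_s'],s['position'],s['tcp_rot'],s['opening'],bot.grip_depth)
for n in("side","top","wrist"):
    im=vision.capture(n); cv2.imwrite(f"pics/{n}0.png",im[:,:,::-1]); print(n,vision.camera_info(n))
E
```

```text
0.0 [0.1961 0.5927 0.2216] [[-0.9493  0.3144 -0.001 ]
 [ 0.3144  0.9493 -0.0019]
 [ 0.0004 -0.0021 -1.    ]] 1.001606485138464 -0.0187
side {'intrinsics': array([[427.9005,   0.    , 280.5884],
       [  0.    , 427.9005, 205.5516],
       [  0.    ,   0.    ,   1.    ]]), 'camera_from_world': array([[ 0.9499, -0.312 ,  0.0169, -0.4173],
       [ 0.1014,  0.3589,  0.9278, -0.2228],
       [-0.2955, -0.8797,  0.3726, -0.808 ],
       [ 0.    ,  0.    ,  0.    ,  1.    ]])}
top {'intrinsics': array([[396.8095,   0.    , 275.9753],
       [  0.    , 396.8095, 211.8113],
       [  0.    ,   0.    ,   1.    ]]), 'camera_from_world': array([[-0.0224, -0.9997, -0.0031,  0.142 ],
       [ 0.9912, -0.0226,  0.1304, -0.4994],
       [-0.1304, -0.0002,  0.9915, -0.935 ],
       [ 0.    ,  0.    ,  0.    ,  1.    ]])}
wrist {'intrinsics': array([[360.4759,   0.    , 280.3933],
       [  0.    , 360.4759, 205.4836],
       [  0.    ,   0.    ,   1.    ]]), 'mount': array([[ 0.0005,  0.9532,  0.3023,  0.0837],
       [ 1.    , -0.0004, -0.0004, -0.    ],
       [-0.0002,  0.3023, -0.9532, -0.1614],
       [ 0.    ,  0.    ,  0.    ,  1.    ]])}
```

View pics/top0.png

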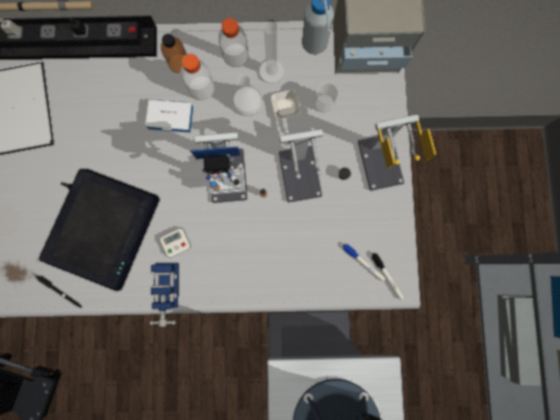

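View pics/side0.png

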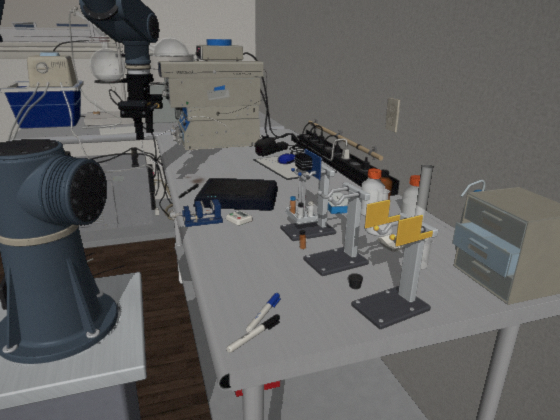

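```bash
cat > h.py <<'E'
from rig import bot, vision
import cv2, numpy as np
np.set_printoptions(precision=4,suppress=True)
def cam(n, s=None):
    i=vision.camera_info(n)
    if n!="wrist":
        M=np.linalg.inv(i['camera_from_world'])
    else:
        T=np.eye(4);T[:3,:3]=s['tcp_rot'];T[:3,3]=s['position'];M=T@i['mount']
    return i['intrinsics'],M
def ray(c,px):
    K,M=c; p=np.atleast_2d(np.asarray(px,float))
    d=np.c_[(p[:,0]-K[0,2])/K[0,0],-(p[:,1]-K[1,2])/K[1,1],-np.ones(len(p))]
    return M[:3,3],d@M[:3,:3].T
def onz(c,px,z):
    o,d=ray(c,px); return o+d*((z-o[2])/d[:,2])[:,None]
def tri(c1,p1,c2,p2):
    (o1,d1),(o2,d2)=ray(c1,p1),ray(c2,p2); d1,d2=d1[0],d2[0]
    t=np.linalg.lstsq(np.c_[d1,-d2],o2-o1,rcond=None)[0]
    a,b=o1+t[0]*d1,o2+t[1]*d2; return (a+b)/2,np.linalg.norm(a-b)
def proj(c,P):
    K,M=c; q=(np.atleast_2d(P)-M[:3,3])@M[:3,:3]
    return np.c_[K[0,0]*q[:,0]/-q[:,2]+K[0,2],K[1,1]*-q[:,1]/-q[:,2]+K[1,2]]
def mask(im,lo,hi):
    return cv2.inRange(cv2.cvtColor(im,cv2.COLOR_RGB2HSV),lo,hi)
def blobs(m,amin):
    return [c for c in cv2.findContours(m,cv2.RETR_EXTERNAL,cv2.CHAIN_APPROX_NONE)[0] if cv2.contourArea(c)>amin]
def goto(P,R):  # jog row (mm, deg rotvec) from current measured pose
    from scipy.spatial.transform import Rotation as Ro
    s=bot.read_state(); R0=Ro.from_matrix(s['tcp_rot']).as_matrix()
    print("shift mm",(R0.T@(P-s['position'])*1000).round(1),"turn",Ro.from_matrix(R0.T@R).as_rotvec(degrees=True).round(2))
E
python3 - <<'E'
from h import *
im=cv2.imread("pics/top0.png")[:,:,::-1].copy(); c=cam("top")
m=mask(im,(0,0,0),(180,255,75)); m[:120]=0; m[:,:195]=0; m[230:]=0
for b in blobs(m,300):
    r=cv2.minAreaRect(b); print("dark",r)
    B=cv2.boxPoints(r); print(onz(c,B,0.012)[:,:2].round(3).tolist())
for n,lo,hi,z in(("blue",(100,120,40),(125,255,255),.227),("yel",(18,120,100),(32,255,255),.223)):
    m=mask(im,lo,hi); m[:,:190]=0;m[:110]=0
    for b in blobs(m,15):
        r=cv2.minAreaRect(b); print(n,r,onz(c,cv2.boxPoints(r),z)[:,:2].round(3).tolist())
cv2.imwrite("pics/t0c.png",cv2.resize(im[100:210,185:445,::-1],None,fx=3,fy=3,interpolation=cv2.INTER_CUBIC))
E
```

```text
dark ((217.61724853515625, 161.4069061279297), (22.837507247924805, 44.18020248413086), 85.2363510131836)
[[0.664, 0.334], [0.671, 0.222], [0.611, 0.218], [0.605, 0.329]]
dark ((485.49993896484375, 174.5), (108.99998474121094, 146.99996948242188), 90.0)
[[0.735, -0.224], [0.726, -0.6], [0.446, -0.568], [0.455, -0.205]]
blue ((555.5, 306.5), (59.0, 7.0), 90.0) [[0.34, -0.391], [0.34, -0.404], [0.231, -0.392], [0.232, -0.379]]
blue ((349.7500305175781, 250.75003051757812), (16.26345443725586, 5.656853675842285), 45.0) [[0.406, 0.005], [0.413, -0.003], [0.391, -0.024], [0.383, -0.016]]
blue ((215.0718536376953, 151.88609313964844), (7.919954299926758, 45.84952926635742), 85.36454010009766) [[0.605, 0.295], [0.611, 0.204], [0.594, 0.203], [0.589, 0.294]]
yel ((417.0000305175781, 157.49998474121094), (4.949747085571289, 4.949747085571289), 45.0) [[0.58, -0.145], [0.587, -0.153], [0.58, -0.159], [0.573, -0.152]]
yel ((390.6836242675781, 151.5723419189453), (27.831085205078125, 5.90114688873291), 66.50143432617188) [[0.618, -0.086], [0.622, -0.097], [0.569, -0.116], [0.565, -0.105]]
yel ((380.2353515625, 135.55882263183594), (13.775084495544434, 3.0370266437530518), 77.47119140625) [[0.64, -0.077], [0.642, -0.083], [0.614, -0.087], [0.612, -0.081]]
yel ((431.30194091796875, 141.05661010742188), (26.922666549682617, 3.846095323562622), 74.05460357666016) [[0.639, -0.174], [0.641, -0.182], [0.587, -0.192], [0.585, -0.185]]
yel ((419.050048828125, 127.65000915527344), (13.281564712524414, 3.4785051345825195), 71.56504821777344) [[0.654, -0.154], [0.656, -0.161], [0.629, -0.167], [0.627, -0.161]]
```

View pics/t0c.png

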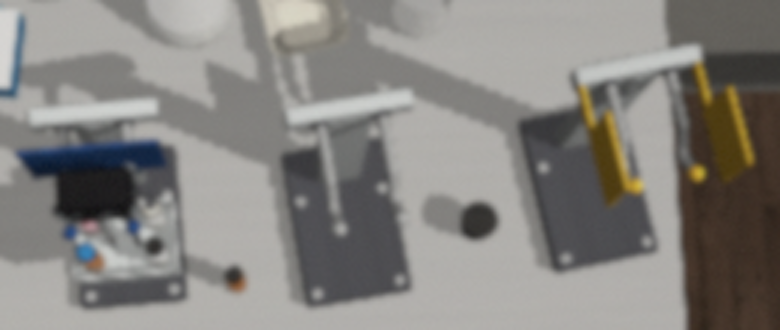

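```bash
python3 - <<'E'
from h import *
R=np.array([[-1,0,0],[0,1,0],[0,0,-1.]])
goto(np.array([.45,.22,.40]),R)
c=cam("top"); print(c[1][:3,3]); print("grip",onz(c,[216.7,163],.225),"tr tip",onz(c,[298.3,176.3],.184))
E
```

```text
shift mm [-358.1 -274.4 -177.8] turn [ -0.09  -0.03 -18.32]
[0.3763 0.1305 0.9926]
grip [[0.5776 0.246  0.225 ]] tr tip [[0.556  0.0826 0.184 ]]
```

```bash
python3 -m jog '[[[0,0,-40],[0,0,0],0],[[0,0,-80],[0,0,0],0],[[-30,-22,-118],[0,0,-4],0],[[-60,-46,-150],[0,0,-9],0],[[-95,-70,-178],[0,0,-14],0],[[-358,-274,-178],[0,0,-18.3],0],[[-358,-274,-178],[0,0,-18.3],0],[[-358,-274,-178],[0,0,-18.3],0],[[-358,-274,-178],[0,0,-18.3],0],[[-358,-274,-178],[0,0,-18.3],0],[[-358,-274,-178],[0,0,-18.3],0],[[-358,-274,-178],[0,0,-18.3],0]]'
python3 -m jog '[[[0,0,0],[0,0,0],0],[[0,0,0],[0,0,0],0],[[0,0,0],[0,0,0],0],[[0,0,0],[0,0,0],0]]'
python3 - <<'E'
from h import *
import pickle
s=bot.read_state(); im=vision.capture("wrist"); pickle.dump((s,im),open("w1.pkl","wb"))
cv2.imwrite("pics/w1.png",im[:,:,::-1]); print(s['position'],s['tcp_rot'])
R=np.array([[-1,0,0],[0,1,0],[0,0,-1.]]); goto(np.array([.45,-.08,.40]),R)
E
```

```text
time_s: 1.15
position: [0.4142, 0.2726, 0.3975]
tcp_rot: [[-1.0, 0.0, -0.0], [0.0, 1.0, -0.0], [0.0, -0.0, -1.0]]
force: [0.9, 0.9, 0.8]
opening: 1.003
time_s: 1.48
position: [0.4129, 0.2753, 0.3973]
tcp_rot: [[-1.0, -0.001, -0.001], [-0.001, 1.0, 0.0], [0.001, 0.0, -1.0]]
force: [0.7, 0.1, -0.1]
opening: 1.001
[0.4129 0.2753 0.3973] [[-1.     -0.0011 -0.0009]
 [-0.0011  1.      0.0002]
 [ 0.0009  0.0002 -1.    ]]
shift mm [ -36.6 -355.7   -2.8] turn [ 0.01 -0.04  0.11]
```

View pics/w1.png

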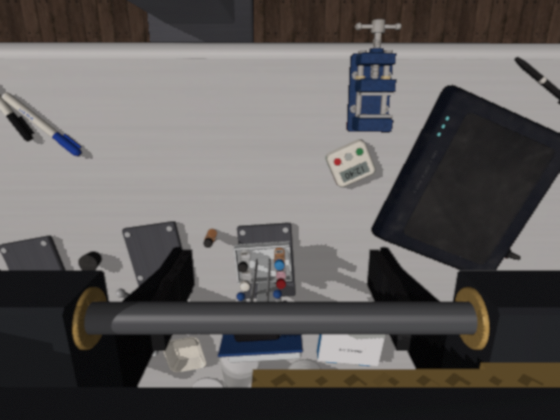

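```bash

python3 -m jog '[[[-277,-145,-3],[0,0,0],0],[[-277,-145,-3],[0,0,0],0],[[-277,-145,-3],[0,0,0],0],[[-277,-145,-3],[0,0,0],0],[[-277,-145,-3],[0,0,0],0],[[-277,-145,-3],[0,0,0],0],[[-277,-145,-3],[0,0,0],0],[[-277,-145,-3],[0,0,0],0],[[-277,-145,-3],[0,0,0],0],[[-277,-145,-3],[0,0,0],0],[[-277,-145,-3],[0,0,0],0],[[-277,-145,-3],[0,0,0],0]]'
python3 -c '
from h import *
import pickle
s=bot.read_state(); im=vision.capture("wrist"); pickle.dump((s,im),open("w2.pkl","wb"));cv2.imwrite("pics/w2.png",im[:,:,::-1])'
python3 -m jog '[[[0,-160,0],[0,0,0],0],[[0,-160,0],[0,0,0],0],[[0,-160,0],[0,0,0],0],[[0,-160,0],[0,0,0],0],[[0,-160,0],[0,0,0],0],[[0,-160,0],[0,0,0],0],[[0,-160,0],[0,0,0],0],[[0,-160,0],[0,0,0],0],[[0,-160,0],[0,0,0],0]]'
python3 - <<'E'
from h import *
import pickle
s=bot.read_state(); im=vision.capture("wrist"); pickle.dump((s,im),open("w3.pkl","wb"))
cv2.imwrite("pics/w3.png",im[:,:,::-1]); print(s['position'])
E
```

```text
time_s: 2.53
position: [0.6895, 0.1314, 0.4009]
tcp_rot: [[-1.0, -0.002, -0.0], [-0.002, 1.0, 0.0], [0.0, 0.0, -1.0]]
force: [-0.0, 0.2, -0.1]
opening: 1.004
time_s: 3.33
position: [0.6905, -0.0286, 0.4009]
tcp_rot: [[-1.0, -0.002, 0.0], [-0.002, 1.0, 0.0], [-0.0, 0.0, -1.0]]
force: [0.1, 0.8, 0.4]
opening: 0.998
[ 0.6905 -0.0286  0.4009]
```

View pics/w2.png

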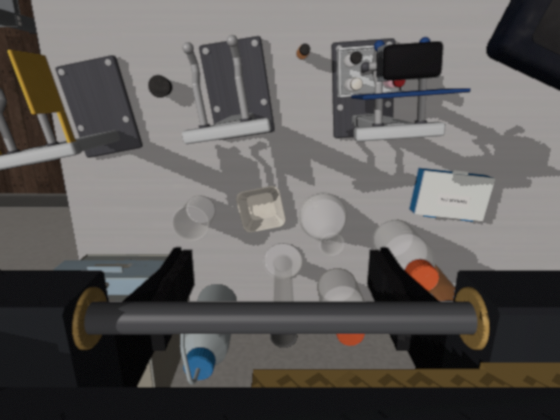

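View pics/w3.png

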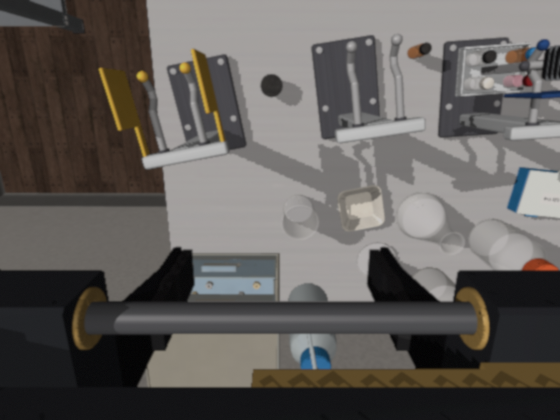

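```bash
python3 - <<'E'
from h import *
a,b=cv2.imread("pics/w2.png"),cv2.imread("pics/w3.png")
def cr(i,x,y,w,h): return cv2.resize(i[y:y+h,x:x+w],(w*3,h*3),interpolation=cv2.INTER_CUBIC)
top=np.hstack([cr(a,175,30,100,120),cr(b,335,30,100,120)]); 
bot_=np.hstack([cr(b,95,45,140,80)[:, :],cr(a,345,30,126,80)])[:, :798]
top=np.hstack([top,cr(b,170,100,66,120)])
cv2.imwrite("pics/c4.png",np.vstack([top,bot_])[:600, :])if top.shape[1]==bot_.shape[1] else print(top.shape,bot_.shape)
E
```

```text
(no output)
```

View pics/c4.png

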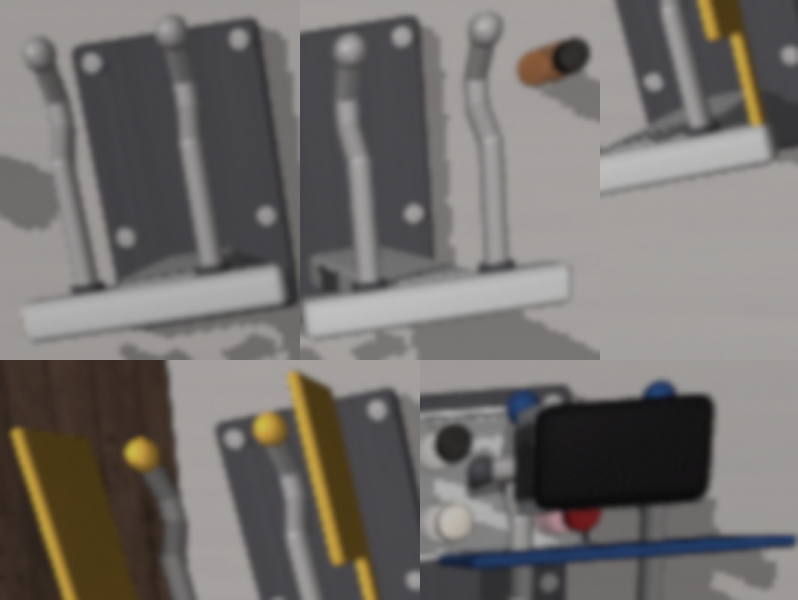

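```bash
python3 - <<'E'
from h import *
import pickle
c2=cam("wrist",pickle.load(open("w2.pkl","rb"))[0]); c3=cam("wrist",pickle.load(open("w3.pkl","rb"))[0]); ct=cam("top")
def stand(name,A,B,zt=.1795):  # A: right(-y) tip, B: left(+y) tip ; from w2/w3 pts
    y=(B-A)[:2]; d=np.linalg.norm(y); y/=d; x=np.array([y[1],-y[0]])
    m=(A+B)[:2]/2; print(name,"tips",A,B,"spacing",d,"seat",m+.018*x,"yaw",np.degrees(np.arctan2(x[1],x[0])))
A2=np.array([[188,47.7],[232.3,39.7]]);A3=np.array([[351.3,46.3],[396.7,39]])
print([tri(c2,A2[i],c3,A3[i]) for i in(0,1)])
for c,p in((c2,A2),(c3,A3)): q=onz(c,p,.1795); stand("tr",q[0],q[1])
D3=np.array([[142,76.3],[184.7,68]]); q=onz(c3,D3,.1795); stand("dry",q[0],q[1])
print([tri(c3,D3[i],ct,[[417,157.5],[396.7,161.7]][i]) for i in(0,1)])
# crosspiece ends (z .187) 
f=lambda P,ox,oy,sx,sy:(np.array(P,float)-[sx,sy])/3+[ox,oy]
q=onz(c2,f([[22,308],[28,340],[280,265],[288,302]],175,30,0,0),.187);print("tr cross w2",q)
q=onz(c3,f([[304,302],[308,336],[567,262],[570,298]],335,30,300,0),.187);print("tr cross w3",q)
g=f([[540,408],[712,395],[705,497],[537,507]],345,30,420,360); q=onz(c2,g,.225); print("grip",q,q.mean(0),"yawy",np.degrees(np.arctan2(*(q[1]-q[0])[:2])),np.degrees(np.arctan2(*(q[2]-q[3])[:2])))
im=cv2.imread("pics/top0.png")[:,:,::-1].copy(); m=mask(im,(0,0,0),(180,255,45)); m[:150]=0;m[175:]=0;m[:,:200]=0;m[:,235:]=0
for b in blobs(m,40): print(cv2.minAreaRect(b))
print(tri(c2,g.mean(0),ct,[216.7,162]))
pl=onz(c2,f([[440,562],[795,540]],345,30,420,360),.227);print("plate",pl,np.degrees(np.arctan2(*(pl[1]-pl[0])[:2])))
E
```

```text
[(array([0.5651, 0.0407, 0.1788]), np.float64(0.00044448658275719006)), (array([0.5581, 0.0845, 0.179 ]), np.float64(0.00019212788404650185))]
tr tips [0.5654 0.0409 0.1795] [0.5581 0.0845 0.1795] spacing 0.04419982700581048 seat [0.5795 0.0657] yaw 9.485670529426155
tr tips [0.5649 0.0406 0.1795] [0.5583 0.0843 0.1795] spacing 0.04421195158192397 seat [0.5794 0.0652] yaw 8.644596336180083
dry tips [ 0.5931 -0.167   0.1795] [ 0.5852 -0.1237  0.1795] spacing 0.044006900799543454 seat [ 0.6069 -0.1421] yaw 10.319836615650013
[(array([ 0.5929, -0.1695,  0.1743]), np.float64(0.0012583431515113487)), (array([ 0.5848, -0.1257,  0.175 ]), np.float64(0.0016889137764004142))]
tr cross w2 [[0.6465 0.0309 0.187 ]
 [0.6574 0.0321 0.187 ]
 [0.632  0.1192 0.187 ]
 [0.6443 0.1219 0.187 ]]
tr cross w3 [[0.6453 0.0289 0.187 ]
 [0.6569 0.0308 0.187 ]
 [0.6318 0.1171 0.187 ]
 [0.6438 0.1196 0.187 ]]
grip [[0.5684 0.2213 0.225 ]
 [0.5648 0.2702 0.225 ]
 [0.5923 0.272  0.225 ]
 [0.5952 0.2229 0.225 ]] [0.5802 0.2466 0.225 ] yawy -4.158440628827507 -3.3855519667311267
((215.5, 163.5), (17.0, 25.0), 90.0)
(array([0.5798, 0.2464, 0.2249]), np.float64(0.0006870071942154021))
plate [[0.6108 0.1949 0.227 ]
 [0.6043 0.2994 0.227 ]] -3.561480354672862
```

```bash
cat >> h.py <<'E'
def Ry(deg,a=180): # tool x at yaw deg+a, pointing down
    t=np.radians(deg+a); x=np.array([np.cos(t),np.sin(t),0]); z=np.array([0,0,-1.]); return np.c_[x,np.cross(z,x),z]
E
python3 -c '
from h import *
goto(np.array([.580,.2466,.29]),Ry(3.7)); print(bot.read_state()["joint_positions"])'
```

```text
shift mm [110.  275.5 110.8] turn [ 0.01  0.02 -3.58]
[ -11.629    28.7457   56.8256    0.0149   94.4159 -101.7459]
```

```bash

python3 -m jog '[[[110,275.5,80],[0,0,-3.6],0],[[110,275.5,80],[0,0,-3.6],0],[[110,275.5,80],[0,0,-3.6],0],[[110,275.5,80],[0,0,-3.6],0],[[110,275.5,80],[0,0,-3.6],0],[[110,275.5,80],[0,0,-3.6],0],[[110,275.5,80],[0,0,-3.6],0],[[110,275.5,100],[0,0,-3.6],0],[[110,275.5,111],[0,0,-3.6],0],[[110,275.5,111],[0,0,-3.6],0],[[110,275.5,111],[0,0,-3.6],0],[[110,275.5,111],[0,0,-3.6],0]]'
python3 -c '
from h import *
s=bot.read_state(); im=vision.capture("wrist"); cv2.imwrite("pics/w5.png",im[:,:,::-1])
print(s["time_s"]);goto(np.array([.580,.2466,.189]),Ry(3.7))'
```

```text
time_s: 4.38
position: [0.5821, 0.2441, 0.2905]
tcp_rot: [[-0.998, -0.061, 0.002], [-0.061, 0.998, -0.0], [-0.002, -0.0, -1.0]]
force: [-0.2, -0.4, -0.0]
opening: 1.0
4.3833
shift mm [  2.4   2.7 101.8] turn [ 0.    0.16 -0.21]
```

```bash

python3 -m jog '[[[0,0,20],[0,0,0],0],[[0,0,40],[0,0,0],0],[[0,0,60],[0,0,0],0],[[0,0,80],[0,0,0],0],[[0,0,95],[0,0,0],0],[[0,0,101],[0,0,0],0],[[0,0,101],[0,0,0],0],[[0,0,101],[0,0,0],0]]'
```

```text
time_s: 5.1
position: [0.582, 0.2444, 0.1895]
tcp_rot: [[-0.998, -0.061, 0.002], [-0.061, 0.998, 0.0], [-0.002, 0.0, -1.0]]
force: [-0.5, -0.4, 0.3]
opening: 1.002
```

```bash

python3 -m jog '[[[2,2.3,0],[0,0,0],0],[[2,2.3,0],[0,0,0],0],[[2,2.3,0],[0,0,0],0.2],[[2,2.3,0],[0,0,0],0.5],[[2,2.3,0],[0,0,0],0.7],[[2,2.3,0],[0,0,0],0.9],[[2,2.3,0],[0,0,0],1],[[2,2.3,0],[0,0,0],1],[[2,2.3,0],[0,0,0],1],[[2,2.3,0],[0,0,0],1],[[2,2.3,0],[0,0,0],1],[[2,2.3,0],[0,0,0],1]]'
```

```text
time_s: 6.1
position: [0.5788, 0.2471, 0.1885]
tcp_rot: [[-0.998, -0.062, 0.0], [-0.062, 0.998, 0.0], [-0.0, 0.0, -1.0]]
force: [-0.4, 0.9, 0.6]
opening: 0.597
```

```bash

python3 -m jog '[[[0,0,-6],[0,0,0],1],[[0,0,-14],[0,0,0],1],[[0,0,-22],[0,0,0],1],[[0,0,-29],[0,0,0],1],[[0,0,-34],[0,0,0],1],[[0,0,-34],[0,0,0],1],[[0,0,-34],[0,0,0],1]]'
python3 -m jog '[[[8,0,0],[0,0,0],1],[[20,0,0],[0,0,0],1],[[35,0,0],[0,0,0],1],[[50,0,0],[0,0,0],1],[[65,0,0],[0,0,0],1],[[80,0,0],[0,0,0],1],[[92,0,0],[0,0,0],1],[[100,0,0],[0,0,0],1],[[100,0,0],[0,0,0],1],[[100,0,0],[0,0,0],1],[[100,0,0],[0,0,0],1]]'
python3 - <<'E'
from h import *
s=bot.read_state(); im=vision.capture("side"); cv2.imwrite("pics/s6.png",im[60:360,150:550,::-1]);
print(s["opening"],s["position"])
seat=np.array([.5795,.0655]); x=np.array([np.cos(np.radians(9.1)),np.sin(np.radians(9.1))])
z=s["position"][2]
goto(np.array([*(seat-.095*x),z]),Ry(9.1))
E
```

```text
time_s: 6.68
position: [0.5789, 0.2471, 0.2231]
tcp_rot: [[-0.998, -0.062, 0.001], [-0.062, 0.998, 0.0], [-0.001, 0.0, -1.0]]
force: [0.0, -0.1, -2.6]
opening: 0.594
time_s: 7.6
position: [0.4798, 0.241, 0.2227]
tcp_rot: [[-0.998, -0.062, 0.002], [-0.062, 0.998, 0.0], [-0.002, 0.0, -1.0]]
force: [1.6, -0.9, -2.2]
opening: 0.597
0.596685650514301 [0.4798 0.241  0.2227]
shift mm [   6.1 -190.5   -0.1] turn [ 0.01  0.08 -5.53]
```

View pics/s6.png

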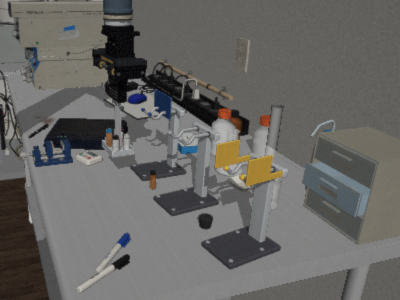

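```bash

python3 -m jog '[[[1,-10,0],[0,0,0],1],[[2,-28,0],[0,0,-1],1],[[3,-50,0],[0,0,-2],1],[[4,-75,0],[0,0,-3],1],[[5,-100,0],[0,0,-4],1],[[6,-125,0],[0,0,-5],1],[[6,-148,0],[0,0,-5.5],1],[[6,-168,0],[0,0,-5.5],1],[[6,-182,0],[0,0,-5.5],1],[[6,-190.5,0],[0,0,-5.5],1],[[6,-190.5,0],[0,0,-5.5],1],[[6,-190.5,0],[0,0,-5.5],1]]'
python3 -m jog '[[[0,0,0],[0,0,0],1],[[0,0,0],[0,0,0],1],[[0,0,0],[0,0,0],1]]'
python3 - <<'E'
from h import *
s=bot.read_state(); im=vision.capture("wrist"); cv2.imwrite("pics/w7.png",im[:,:,::-1])
print(s["position"])
goto(np.array([.5785,.0653,.2225]),Ry(9.1))
E
```

```text
time_s: 8.65
position: [0.4849, 0.05, 0.2225]
tcp_rot: [[-0.988, -0.156, -0.0], [-0.156, 0.988, 0.0], [0.0, 0.0, -1.0]]
force: [-0.0, 0.5, -1.1]
opening: 0.592
time_s: 8.9
position: [0.4846, 0.0512, 0.2225]
tcp_rot: [[-0.987, -0.159, -0.0], [-0.159, 0.987, 0.0], [0.0, 0.0, -1.0]]
force: [0.1, 0.7, -2.6]
opening: 0.598
[0.4846 0.0512 0.2225]
shift mm [-94.9  -0.9   0. ] turn [ 0.01 -0.    0.05]
```

```bash

python3 -m jog '[[[-8,0,0],[0,0,0],1],[[-20,0,0],[0,0,0],1],[[-35,0,0],[0,0,0],1],[[-50,-1,0],[0,0,0],1],[[-65,-1,0],[0,0,0],1],[[-80,-1,0],[0,0,0],1],[[-90,-1,0],[0,0,0],1],[[-95,-1,0],[0,0,0],1],[[-95,-1,0],[0,0,0],1],[[-95,-1,0],[0,0,0],1],[[-95,-1,0],[0,0,0],1],[[-95,-1,0],[0,0,0],1]]'
python3 -m jog '[[[0,0,6],[0,0,0],1],[[0,0,12],[0,0,0],1],[[0,0,18],[0,0,0],1],[[0,0,24],[0,0,0],1],[[0,0,28],[0,0,0],1],[[0,0,31],[0,0,0],1],[[0,0,33],[0,0,0],1],[[0,0,34],[0,0,0],1],[[0,0,34],[0,0,0],1],[[0,0,34],[0,0,0],1]]'
```

```text
time_s: 9.95
position: [0.5778, 0.0643, 0.2225]
tcp_rot: [[-0.987, -0.158, -0.001], [-0.158, 0.987, 0.0], [0.001, 0.0, -1.0]]
force: [0.8, 0.3, -2.1]
opening: 0.598
time_s: 10.78
position: [0.5789, 0.0643, 0.1887]
tcp_rot: [[-0.987, -0.158, 0.001], [-0.158, 0.987, -0.0], [-0.001, -0.0, -1.0]]
force: [-1.2, 0.4, -3.2]
opening: 0.598
```

```bash

python3 -m jog '[[[0,0,0.5],[0,0,0],1],[[0,0,1],[0,0,0],1],[[0,0,1],[0,0,0],1],[[0,0,1],[0,0,0],1]]'
python3 - <<'E'
from h import *
im=vision.capture("side"); cv2.imwrite("pics/s8.png",cv2.resize(im[120:300,250:450,::-1],None,fx=3,fy=3,interpolation=cv2.INTER_CUBIC)); print(bot.read_state()['force'])
E
```

```text
time_s: 11.12
position: [0.579, 0.0643, 0.1883]
tcp_rot: [[-0.987, -0.158, 0.001], [-0.158, 0.987, -0.0], [-0.001, -0.0, -1.0]]
force: [-2.0, 0.6, 4.6]
opening: 0.597
[-1.7841  0.2878  5.3715]
```

View pics/s8.png

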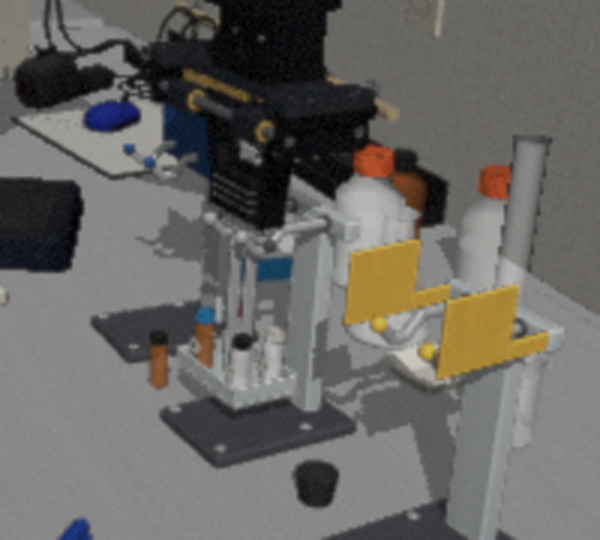

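Side view: the bar is on the prongs behind the tips, level, and the contact force now presses up (the hook carries it). Release and go up.

```bash

python3 -m jog '[[[0,0,0],[0,0,0],0.8],[[0,0,0],[0,0,0],0.6],[[0,0,0],[0,0,0],0.4],[[0,0,0],[0,0,0],0.2],[[0,0,0],[0,0,0],0],[[0,0,0],[0,0,0],0],[[0,0,0],[0,0,0],0],[[0,0,0],[0,0,0],0],[[0,0,0],[0,0,0],0],[[0,0,0],[0,0,0],0]]'
python3 -m jog '[[[0,0,-10],[0,0,0],0],[[0,0,-25],[0,0,0],0],[[0,0,-45],[0,0,0],0],[[0,0,-70],[0,0,0],0],[[0,0,-110],[0,0,0],0],[[0,0,-150],[0,0,0],0],[[-105,0,-212],[0,0,0],0],[[-105,0,-212],[0,0,0],0],[[-105,0,-212],[0,0,0],0],[[-105,0,-212],[0,0,0],0],[[-105,0,-212],[0,0,0],0],[[-105,0,-212],[0,0,0],0]]'
python3 - <<'E'
from h import *
import pickle
s=bot.read_state(); im=vision.capture("wrist"); pickle.dump((s,im),open("w9.pkl","wb"))
c=cam("wrist",s); m=mask(im,(0,0,0),(180,255,35)); p=proj(c,[.5795,.0655,.225])[0]; print(p)
m2=np.zeros_like(m); x,y=p.astype(int); m2[max(0,y-35):y+35,x-45:x+45]=255
for b in blobs(m&m2,200):
    r=cv2.minAreaRect(b); B=onz(c,cv2.boxPoints(r),.225); print(r,B.mean(0),B[:,:2].tolist())
cv2.imwrite("pics/w9.png",cv2.resize(im[max(0,y-60):y+100,max(0,x-260):x+90,::-1],None,fx=2,fy=2))
E
```

```text
time_s: 12.0
position: [0.5787, 0.0643, 0.1873]
tcp_rot: [[-0.987, -0.158, -0.0], [-0.158, 0.987, 0.0], [0.0, 0.0, -1.0]]
force: [-0.1, 0.2, -0.2]
opening: 0.974
time_s: 13.0
position: [0.6812, 0.0809, 0.3987]
tcp_rot: [[-0.987, -0.158, -0.003], [-0.158, 0.987, 0.0], [0.003, 0.0, -1.0]]
force: [-1.2, 0.4, -0.9]
opening: 1.001
[281.0746  68.6086]
((280.0, 69.0), (34.0, 58.0), 90.0) [0.5801 0.0647 0.225 ] [[0.5703910975244543, 0.037839562768697425], [0.5624901290728651, 0.08708782548458235], [0.5897942944994253, 0.0921350759095291], [0.5979041871242535, 0.04156430411574674]]
```

View pics/w9.png

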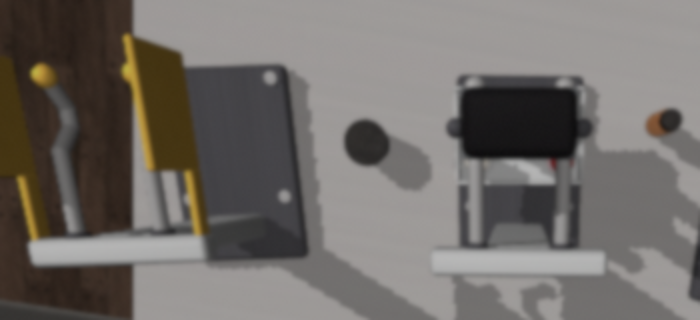

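```bash

python3 -m jog '[[[20,0,0],[0,0,7],0],[[50,0,0],[0,0,14],0],[[80,0,0],[0,0,21],0],[[102,0,10],[0,0,28],0],[[102,0,40],[0,0,35],0],[[102,0,70],[0,0,42],0],[[102,0,100],[0,0,49],0],[[102,0,100],[0,0,56],0],[[102,0,100],[0,0,63],0],[[102,0,100],[0,0,70],0],[[102,0,100],[0,0,77],0],[[102,0,100],[0,0,84],0]]'
python3 -m jog '[[[0,0,0],[0,0,6],0],[[0,0,0],[0,0,6],0],[[0,0,0],[0,0,6],0],[[0,0,0],[0,0,6],0]]'
python3 - <<'E'
from h import *
s=bot.read_state();print(s['joint_positions'])
goto(np.array([.580,.0647,.189]),Ry(9.1,90))
E
```

```text
time_s: 14.05
position: [0.5793, 0.0648, 0.2988]
tcp_rot: [[-0.254, 0.967, -0.003], [0.967, 0.254, 0.0], [0.001, -0.003, -1.0]]
force: [-0.4, 0.1, 0.1]
opening: 1.001
time_s: 14.38
position: [0.5806, 0.0648, 0.2993]
tcp_rot: [[-0.16, 0.987, -0.001], [0.987, 0.16, 0.0], [0.0, -0.001, -1.0]]
force: [0.8, 0.5, 0.6]
opening: 0.998
[ -4.5829  22.5614  82.5717  -0.0038  74.928  -13.7842]
shift mm [ -0.   -0.5 110.3] turn [-0.06 -0.01  0.1 ]
```

```bash

python3 -m jog '[[[0,0,0],[0,0,0],0.3],[[0,0,20],[0,0,0],0.3],[[0,0,40],[0,0,0],0.3],[[0,0,60],[0,0,0],0.3],[[0,0,80],[0,0,0],0.3],[[0,0,95],[0,0,0],0.3],[[0,0,105],[0,0,0],0.3],[[0,0,108],[0,0,0],0.3],[[0,0,108],[0,0,0],0.3],[[0,0,108],[0,0,0],0.3]]'
python3 -m jog '[[[0,0,0],[0,0,0],0.45],[[0,0,0],[0,0,0],0.55],[[0,0,0],[0,0,0],0.65],[[0,0,0],[0,0,0],0.75],[[0,0,0],[0,0,0],0.9],[[0,0,0],[0,0,0],1],[[0,0,0],[0,0,0],1],[[0,0,0],[0,0,0],1],[[0,0,0],[0,0,0],1],[[0,0,0],[0,0,0],1]]'
```

```text
time_s: 15.22
position: [0.5823, 0.0648, 0.1922]
tcp_rot: [[-0.158, 0.987, 0.001], [0.987, 0.158, -0.0], [-0.0, 0.001, -1.0]]
force: [-0.4, 0.3, 0.2]
opening: 0.697
time_s: 16.05
position: [0.5813, 0.0648, 0.1917]
tcp_rot: [[-0.158, 0.987, -0.001], [0.987, 0.158, -0.0], [0.0, -0.001, -1.0]]
force: [-2.9, -0.3, 3.5]
opening: 0.344
```

```bash

python3 -m jog '[[[0,0,-6],[0,0,0],1],[[0,0,-14],[0,0,0],1],[[0,0,-22],[0,0,0],1],[[0,0,-29],[0,0,0],1],[[0,0,-34],[0,0,0],1],[[0,0,-34],[0,0,0],1],[[0,0,-34],[0,0,0],1]]'
python3 -m jog '[[[0,-8,0],[0,0,0],1],[[0,-20,0],[0,0,0],1],[[0,-35,0],[0,0,0],1],[[0,-50,0],[0,0,0],1],[[0,-65,0],[0,0,0],1],[[0,-80,0],[0,0,0],1],[[0,-92,0],[0,0,0],1],[[0,-100,0],[0,0,0],1],[[0,-100,0],[0,0,0],1],[[0,-100,0],[0,0,0],1],[[0,-100,0],[0,0,0],1]]'
python3 - <<'E'
from h import *
import pickle
c=cam("wrist",pickle.load(open("w9.pkl","rb"))[0]); c3=cam("wrist",pickle.load(open("w3.pkl","rb"))[0])
T9=np.array([[42,45.5],[84.5,44]]);T3=np.array([[142,76.3],[184.7,68]])
print(onz(c,T9,.1795)); print([tri(c,T9[i],c3,T3[i]) for i in(0,1)])
X=np.array([[28,241],[206,235],[30,265],[207,259]])/2+[21,8]; q=onz(c,X,.187)
print("cross",q,[np.degrees(np.arctan2(-(q[i+1]-q[i])[0],(q[i+1]-q[i])[1])) for i in(0,2)])
# guard top edges in w3 (crop c4 lower-left)
g=(np.array([[15,430],[65,585],[293,375],[337,563]],float)-[0,360])/3+[95,45]; q=onz(c3,g,.223); print("guards",q)
for i in(0,2): d=(q[i+1]-q[i]); print(np.degrees(np.arctan2(d[1],d[0])))
s=bot.read_state(); seat=np.array([.607,-.142]); t=np.radians(10); x=np.array([np.cos(t),np.sin(t)])
goto(np.array([*(seat-.110*x),s['position'][2]]),Ry(10,90))
E
```

```text
time_s: 16.63
position: [0.5819, 0.0648, 0.226]
tcp_rot: [[-0.158, 0.987, 0.001], [0.987, 0.158, -0.0], [-0.0, 0.001, -1.0]]
force: [1.0, -0.1, -3.3]
opening: 0.346
time_s: 17.55
position: [0.4839, 0.0489, 0.2257]
tcp_rot: [[-0.158, 0.988, 0.002], [0.988, 0.158, -0.0], [-0.0, 0.002, -1.0]]
force: [0.2, 0.0, -3.1]
opening: 0.344
[[ 0.5929 -0.1678  0.1795]
 [ 0.585  -0.127   0.1795]]
[(array([ 0.5931, -0.1666,  0.1814]), np.float64(0.0002463078843366574)), (array([ 0.5857, -0.1211,  0.191 ]), np.float64(0.0004432193705179699))]
cross [[ 0.6733 -0.1731  0.187 ]
 [ 0.6559 -0.0838  0.187 ]
 [ 0.6854 -0.1726  0.187 ]
 [ 0.668  -0.0829  0.187 ]] [np.float64(10.992134171677789), np.float64(11.020627688758568)]
guards [[ 0.5882 -0.1878  0.223 ]
 [ 0.6325 -0.1791  0.223 ]
 [ 0.573  -0.1051  0.223 ]
 [ 0.6258 -0.0955  0.223 ]]
11.086246038499292
10.355340255810297
shift mm [-209.7  -18.5    0. ] turn [ 0.09  0.02 -0.93]
```

```bash

python3 -m jog '[[[-10,-1,0],[0,0,0],1],[[-28,-3,0],[0,0,0],1],[[-50,-5,0],[0,0,-0.5],1],[[-75,-7,0],[0,0,-0.8],1],[[-100,-9,0],[0,0,-1.1],1],[[-125,-11,0],[0,0,-1.4],1],[[-150,-13,0],[0,0,-1.6],1],[[-172,-15,0],[0,0,-1.6],1],[[-190,-17,0],[0,0,-1.6],1],[[-203,-18,0],[0,0,-1.6],1],[[-210,-18.5,0],[0,0,-1.6],1],[[-210,-18.5,0],[0,0,-1.6],1]]'
python3 -m jog '[[[0,0,0],[0,0,0],1],[[0,0,0],[0,0,0],1],[[0,0,0],[0,0,0],1],[[0,0,0],[0,0,0],1]]'
python3 - <<'E'
from h import *
s=bot.read_state(); im=vision.capture("top"); cv2.imwrite("pics/t10.png",cv2.resize(im[90:240,290:470,::-1],None,fx=3,fy=3,interpolation=cv2.INTER_CUBIC))
goto(np.array([.607,-.1413,s['position'][2]]),Ry(10.7,90))
E
```

```text
time_s: 18.55
position: [0.4983, -0.163, 0.2254]
tcp_rot: [[-0.184, 0.983, 0.001], [0.983, 0.184, -0.001], [-0.001, 0.0, -1.0]]
force: [0.1, 0.1, -2.4]
opening: 0.335
time_s: 18.88
position: [0.4977, -0.1602, 0.2255]
tcp_rot: [[-0.187, 0.982, -0.0], [0.982, 0.187, 0.0], [0.0, -0.0, -1.0]]
force: [-0.6, -0.5, -2.6]
opening: 0.344
shift mm [ -1.6 110.9   0. ] turn [-0.   -0.01  0.05]
```

```bash

python3 -m jog '[[[-1.5,6,0],[0,0,0],1],[[-1.5,16,0],[0,0,0],1],[[-1.5,28,0],[0,0,0],1],[[-1.5,41,0],[0,0,0],1],[[-1.5,54,0],[0,0,0],1],[[-1.5,67,0],[0,0,0],1],[[-1.5,80,0],[0,0,0],1],[[-1.5,92,0],[0,0,0],1],[[-1.5,102,0],[0,0,0],1],[[-1.5,108,0],[0,0,0],1],[[-1.5,111,0],[0,0,0],1],[[-1.5,111,0],[0,0,0],1]]'
python3 -m jog '[[[0,0,0],[0,0,0],1],[[0,0,0],[0,0,0],1],[[0,0,0],[0,0,0],1]]'
python3 - <<'E'
from h import *
s=bot.read_state(); im=vision.capture("side"); cv2.imwrite("pics/s11.png",cv2.resize(im[140:330,320:480,::-1],None,fx=3,fy=3,interpolation=cv2.INTER_CUBIC))
goto(np.array([.607,-.1413,s['position'][2]]),Ry(10.7,90))
E
```

```text
time_s: 19.93
position: [0.6077, -0.142, 0.2253]
tcp_rot: [[-0.186, 0.983, -0.0], [0.983, 0.186, -0.0], [0.0, -0.0, -1.0]]
force: [0.1, -0.2, -3.1]
opening: 0.345
time_s: 20.18
position: [0.6066, -0.1423, 0.2255]
tcp_rot: [[-0.185, 0.983, -0.001], [0.983, 0.185, 0.0], [0.0, -0.001, -1.0]]
force: [0.7, 0.2, -2.6]
opening: 0.345
shift mm [0.9 0.5 0.1] turn [-0.02 -0.01 -0.05]
```

View pics/s11.png

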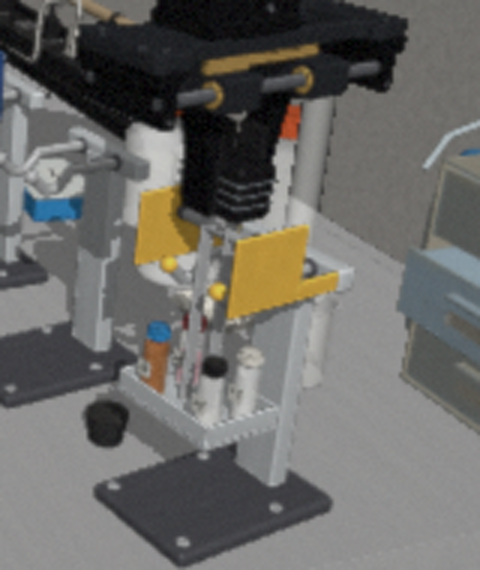

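```bash

python3 -m jog '[[[0,0,6],[0,0,0],1],[[0,0,12],[0,0,0],1],[[0,0,18],[0,0,0],1],[[0,0,24],[0,0,0],1],[[0,0,28],[0,0,0],1],[[0,0,31],[0,0,0],1],[[0,0,33],[0,0,0],1],[[0,0,34],[0,0,0],1],[[0,0,34.5],[0,0,0],1],[[0,0,34.5],[0,0,0],1],[[0,0,34.5],[0,0,0],1]]'
```

```text
time_s: 21.15
position: [0.607, -0.1421, 0.1917]
tcp_rot: [[-0.185, 0.983, 0.0], [0.983, 0.185, -0.0], [-0.0, -0.0, -1.0]]
force: [-3.0, 1.4, 2.7]
opening: 0.345
```

Hook is carrying it (force now upward). Release — partly, so the rear finger stays clear of the post — and go up.

```bash

python3 -m jog '[[[0,0,0],[0,0,0],0.6],[[0,0,0],[0,0,0],0.5],[[0,0,0],[0,0,0],0.4],[[0,0,0],[0,0,0],0.3],[[0,0,0],[0,0,0],0.3],[[0,0,0],[0,0,0],0.3],[[0,0,0],[0,0,0],0.3],[[0,0,0],[0,0,0],0.3]]'
python3 -m jog '[[[0,0,-8],[0,0,0],0.3],[[0,0,-20],[0,0,0],0.3],[[0,0,-40],[0,0,0],0.3],[[0,0,-65],[0,0,0],0.3],[[0,0,-100],[0,0,0],0.3],[[0,0,-130],[0,0,0],0.3],[[-110,0,-170],[0,0,0],0.3],[[-110,0,-170],[0,0,0],0.3],[[-110,0,-170],[0,0,0],0.3],[[-110,0,-170],[0,0,0],0.3],[[-110,0,-170],[0,0,0],0.3],[[-110,0,-170],[0,0,0],0.3]]'
python3 - <<'E'
from h import *
import pickle,time
s=bot.read_state(); im=vision.capture("wrist"); c=cam("wrist",s); p=proj(c,[.607,-.1413,.225])[0]; print(p)
m=mask(im,(0,0,0),(180,255,35)); m2=np.zeros_like(m); x,y=p.astype(int); m2[max(0,y-50):y+50,max(0,x-50):x+50]=255
for b in blobs(m&m2,200):
    r=cv2.minAreaRect(b); B=onz(c,cv2.boxPoints(r),.225); print(r,B.mean(0),B[:,:2].tolist())
sd=vision.capture("side")
a=cv2.resize(im[:,:,::-1],(560,420)); b=cv2.resize(sd[150:330,340:440,::-1],(233,420),interpolation=cv2.INTER_CUBIC)
cv2.imwrite("pics/f12.png",np.hstack([a,b]))
E
```

```text
time_s: 21.82
position: [0.6072, -0.1422, 0.1909]
tcp_rot: [[-0.185, 0.983, 0.0], [0.983, 0.185, -0.0], [-0.0, 0.0, -1.0]]
force: [0.1, -1.1, -0.1]
opening: 0.695
time_s: 22.82
position: [0.627, -0.2497, 0.3608]
tcp_rot: [[-0.185, 0.983, -0.001], [0.983, 0.185, 0.001], [0.001, -0.001, -1.0]]
force: [0.2, 0.3, 0.6]
opening: 0.701
[281.1625  54.9277]
```

View pics/f12.png

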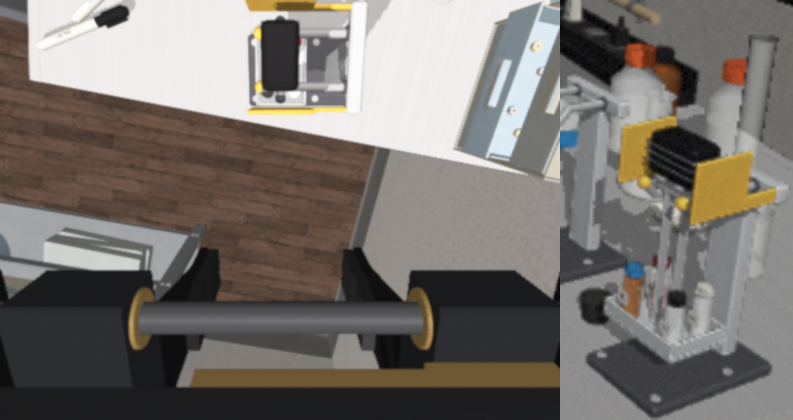

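```bash

python3 -m jog '[[[0,0,0],[0,0,0],0.3],[[0,0,0],[0,0,0],0.3],[[0,0,0],[0,0,0],0.3],[[0,0,0],[0,0,0],0.3],[[0,0,0],[0,0,0],0.3],[[0,0,0],[0,0,0],0.3]]'
python3 -c '
from rig import bot
print(bot.hand_in())'
```

```text
time_s: 23.42
position: [0.6276, -0.2501, 0.361]
tcp_rot: [[-0.186, 0.983, -0.0], [0.983, 0.186, 0.0], [0.0, -0.0, -1.0]]
force: [0.6, -0.7, -0.3]
opening: 0.701
the job is handed in; nothing more can be done
None
```

The carrier now hangs on the hook with the yellow guards, and I handed the job in at 23.4 s of the 69 s allowed.

- **Moves:** I took the carrier off the blue-plate hook by the ends of the grip. I hung it on the plain hook and let go for about 3 s. I then took it front and back, carried it to the yellow-guard hook and let go.
- **Plain hook:** after release, the wrist camera put the grip within about 1 mm of the measured seat. The hook was taking the weight before I opened the fingers.
- **Yellow-guard hook:** the hook was also taking the weight before release. In the last pictures the carrier hangs level between the guards, and the grip lies about 1 px from where the measured seat projects. The gripper was clear, with only noise on the force reading.
- **Checks that failed or were missing:**
  - The automatic grip detection in the last wrist picture found nothing, so that position was judged by eye.
  - The two-view height of one yellow-guard prong tip came out about 10 mm high because a guard partly hid it; I did not use that value.
  - I did not measure whether the bystanders moved. No contact with them showed in the forces or pictures.

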